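Put the dry bread board away in the board rack

ROBOT

A 6-joint arm with a two-finger parallel gripper is mounted at the origin on a cart in front of the work surface, level with it; the furniture and walls round the work are solid. World frame = base frame: x ahead of the robot, y to its left, z up, the work surface at z = 0. Lengths are in m, angles in rad, forces in N, time in s.
With the tool pointing down it reaches from about 0.375 to 0.925 m from the base axis. Payload 5.7 kg.
Tool frame: the origin (TCP) lies where the fingers leave the gripper's body, on its centre line; the fingertips stand 73 mm ahead of it and the grasp point (between the pads) lies 54 mm ahead of it; z points along the fingers, y is the direction in which the jaws open and shut (so a half turn about z gives the same grasp; the last joint's range is limited). The gripper opens to 85 mm and grips with 20 to 120 N. Pads are 22 mm wide; open, the fingers measure 114 mm over their backs; the gripper's body (76 mm by 85 mm) begins 54 mm behind the grasp point. The pads swing forward as they close: fully open they stand 13 mm farther back than shut.
Start: joints at [-1.237, 0.359, 1.51, -0, 1.272, -0.115], TCP at [0.26, -0.541, 0.304] pointing down, gripper open.
Joint ranges: [-2.97, 2.97], [-1.01, 2.36], [0.21, 2.38], [-0.96, 4.11], [0.2, 2.71], [-2.98, 2.98]. Speed limits (rad/s): [2.39, 2.39, 3.14, 3.14, 3.14, 3.14].

INTERFACE

Orientations are given as a 3x3 rotation matrix whose columns are the frame's x, y, z axes.
In Python, from station import sensors, cams, arm gives the robot as it stands.
- The arm moves only by the shell command python3 -m jog 'ROWS' [FORCE]. ROWS is JSON, a list of rows, each a list of 3 entries, a list of its own where there are three numbers: the finger opening in m, from 0 to 0.0854, then the shift along the tool's x, y, z in m, then the turn, a rotation vector about the tool's x, y, z in degrees. A call has 1 to 20 rows; each row is the pose to reach, as a shift and turn from the pose measured when the call began, along the tool's axes at that moment; what a row does not reach only later rows make up. A row lasts 1/10 s, in which the tool goes at most 50 mm and 8.59 degrees, less where a joint would pass 70% of its speed; a pose out of reach is approached as far as the arm can. A call with a gripper value outside its range is refused whole. The fingers move at their own pace and stop on an object; FORCE is the grip in N (left out, the last holds). Time passes only in rows, so rows that repeat a pose let the fingers close. It gives the time, the measured TCP pose, the force and the opening at its end, in the units of the state.
- sensors.observe(): the state, without advancing time (a new reading comes with each control period).
- cams.grab_frame(name): name is "side" or "top" or "wrist"; returns the picture (400x640x3 uint8, red, green, blue); there is no depth.
- cams.camera_model(name): a dict with "K" (3x3 intrinsics, pixels), "R" (3x3) and "t" (3): a world point X has camera coordinates R X + t. Camera axes: x right, y down, z forward; pixel columns grow to the right and rows downward; lengths in m; the calibration is good to about 2 mm. A picture is of the moment at which its call begins: read the wrist's pose just before it. camera_model takes no time and is no camera call; for the wrist camera it gives the pose at the moment of the call.
- arm.close_job(): hands the job in, once; it reports no verdict.
The state is a dict: "t": time; "joint_positions": joint angles; "dq": joint speeds; "joint_efforts": joint torques, N m; "position": TCP position; "eef_rot": TCP orientation; "wrist_force": force on the tool from outside, world axes, zero at the start; "wrist_torque": the same for the moment, N m; "width": finger opening in m.
Only numpy, scipy, OpenCV 4.12 (cv2) and the standard library are available. Lean on these libraries where they do the work, as an engineer would, in place of code of your own. Each camera call takes 0.05 s, during which the arm holds its last target.

TASK

The rectangular bread board in the drying stand is dry: lift it out by its handle and slide it down into the one empty slot of the wooden board rack, lowering it all the way rather than dropping it. Leave it standing there handle up, fully down on the floor of the slot and about in the middle of its length. The round board stays in the drying stand, and the two boards already in the rack stay in their slots.

Things in the scene. Friction and masses are not known exactly. Their poses are not given: they have to be found in the camera images.
- square_board_grip (a point): Middle of the handle of the RECTANGULAR dark wooden bread board (loose, 130 g) to move, standing handle up in the drying stand: slab 12 mm thick, blade 120 mm wide x 90 mm high, handle 34 mm wide x 55 mm tall in the middle of its top edge (145 mm in all). The point is 117.5 mm above its underside, 27.5 mm below its top. x = through the thickness, y = along the width, z = up the handle.
- square_board: The same rectangular board; origin at the centre of its underside, 117.5 mm straight below the middle of the handle; same axes.
- round_board_grip (a point): Middle of the handle of the ROUND dark wooden bread board (loose; disc 108 mm across, 12 mm thick, same kind of handle), 133.5 mm above its lowest point. It stands in the stand beside the rectangular one; which of the two is on the left varies. Its top is 180 mm above the worktop: carry over or round it. To be left alone. Axes as for the rectangular board.
- drying_stand: Fixed low drying stand: wooden foot 100 x 270 mm, origin at the centre of its underside, y along its length. Board places at y = +68 and -68 mm. The rectangular board stands 28 mm above the worktop on two cross rails, between steel pegs that reach 85 mm above the worktop and leave 22 mm for the 12 mm board; lift it straight up.
- rack: Fixed wooden board rack: base 190 x 150 mm, 18 mm thick, origin at the centre of its underside. Slots along its y at x = -50, 0, +50 mm, two holding plain boards, one empty (which varies). Fins between them, 140 mm long, 24 mm thick, reach 84 mm above the worktop; each slot is 26 mm wide for the lower 40 mm and flares over the top 26 mm to 42 mm at the mouth.
- free_slot (a point): Centre of the floor of the EMPTY slot, 18 mm above the worktop (bare wood, flat). x = across the slot, y = along the slot, z = up. The board goes in with its thickness along this x; either face may look either way.
- board_a_mid (a point): Centre of a plain light wooden board (loose, 12 mm thick along x, 138 mm long along y, 76 mm high) standing in a slot of the rack; its top is 94 mm above the worktop. To be left in its slot.
- board_b_mid (a point): Centre of the other plain light wooden board (loose, 12 mm thick, 124 mm long, 70 mm high) standing in a slot of the rack; its top is 88 mm above the worktop. To be left in its slot.

How it is judged:
On the way:
1. the rectangular board is lifted clear of the drying stand (height (world z) of square_board above 0.09 m), for 0.1 s.
At the end, for the whole second after the job is handed in: Rectangular board at rest in the empty slot: underside within 10 mm of its floor, centre within 20 mm across and 25 mm along of the slot's middle, handle up (tilt under 0.45 rad), faces along the slot within 0.3 rad. The other three boards within 30 mm of where they stood (x of square_board in the frame of free_slot between -0.02 and 0.02 m and y of square_board in the frame of free_slot between -0.025 and 0.025 m and z of square_board in the frame of free_slot between -0.006 and 0.01 m and angle between square_board_grip's own z axis and vertical below 0.45 rad and angle between the x axis of square_board_grip and the x axis of free_slot, either way round below 0.3 rad and linear speed of square_board below 0.03 m/s and distance of each of round_board_grip, board_a_mid, board_b_mid from where it was at the start of the episode below 0.03 m); the robot touches nothing.
It fails at once if the rectangular board is dropped into the slot (falls faster than 0.7 m/s inside the rack) (horizontal distance between square_board and free_slot below 0.05 m and z of square_board in the frame of free_slot below 0.06 m and linear speed of square_board above 0.7 m/s).
It fails at once if the round board is taken out of its place (moves more than 60 mm) (distance of round_board_grip from where it was at the start of the episode above 0.06 m).
It fails at once if a board that stood in the rack is pulled or knocked out (moves more than 50 mm) (distance of any of board_a_mid, board_b_mid from where it was at the start of the episode above 0.05 m).
It also fails if it takes over 38 s, if anything falls off the work surface, if the arm or the gripper's body presses on something with over 40 N, if the wrist force passes 120 N, or if a joint passes its speed limit or range.

## Working session

There is one attempt and no reset: what is moved stays moved. The work goes in short steps, Python scripts to look and compute and a shell command to move; the robot and the scene stay as the last step left them, time stands still between calls to the robot, and variables do not carry over. Pictures are saved under pics/ and viewed, and the job is handed in when it is done.

```bash
ls; mkdir -p pics; python3 - <<'E'
from station import sensors,cams,arm
import cv2,numpy as np
s=sensors.observe()
for k,v in s.items(): print(k,np.round(v,3).tolist())
for n in ["side","top","wrist"]:
    im=cams.grab_frame(n); cv2.imwrite(f"pics/{n}0.png",im[:,:,::-1])
    m=cams.camera_model(n); print(n,np.round(m["K"],1).tolist(),np.round(m["R"],3).tolist(),np.round(m["t"],3).tolist())
E
```

```text
pics
t 0.0
joint_positions [-1.237, 0.36, 1.511, 0.0, 1.273, -0.115]
dq [-0.001, 0.001, 0.002, -0.0, 0.0, 0.001]
joint_efforts [-0.001, -52.762, -27.862, -0.0, 0.013, 0.0]
position [0.26, -0.54, 0.303]
eef_rot [[0.901, 0.434, -0.001], [0.434, -0.901, 0.002], [0.0, -0.002, -1.0]]
wrist_force [0.458, -0.789, -0.197]
wrist_torque [0.034, 0.007, 0.005]
width 0.085
side [[496.8, 0.0, 323.5], [0.0, 496.8, 194.8], [0.0, 0.0, 1.0]] [[-0.961, -0.275, 0.003], [-0.151, 0.519, -0.842], [0.23, -0.81, -0.54]] [0.482, 0.236, 0.947]
top [[384.1, 0.0, 320.8], [0.0, 384.1, 199.5], [0.0, 0.0, 1.0]] [[-0.018, -1.0, 0.009], [-1.0, 0.018, -0.02], [0.02, -0.009, -1.0]] [-0.077, 0.496, 0.966]
wrist [[351.5, 0.0, 324.4], [0.0, 351.5, 194.6], [0.0, 0.0, 1.0]] [[0.435, -0.901, -0.001], [-0.852, -0.412, 0.323], [-0.291, -0.139, -0.947]] [-0.598, -0.043, 0.38]
```

View pics/side0.png

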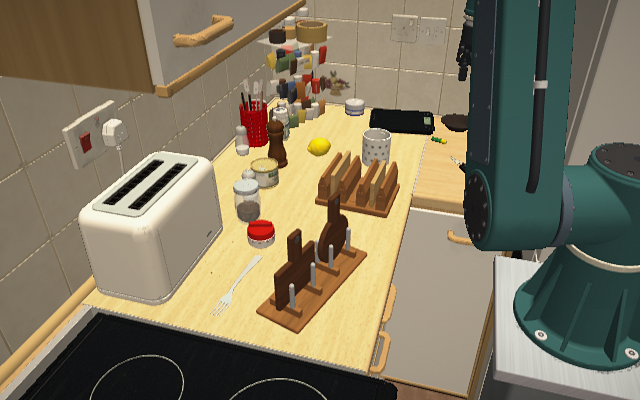

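View pics/top0.png

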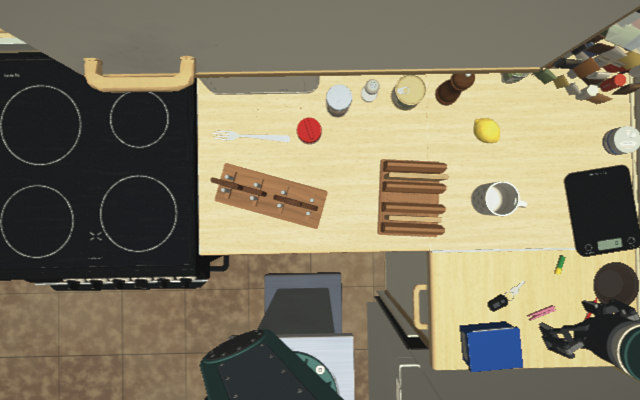

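View pics/wrist0.png

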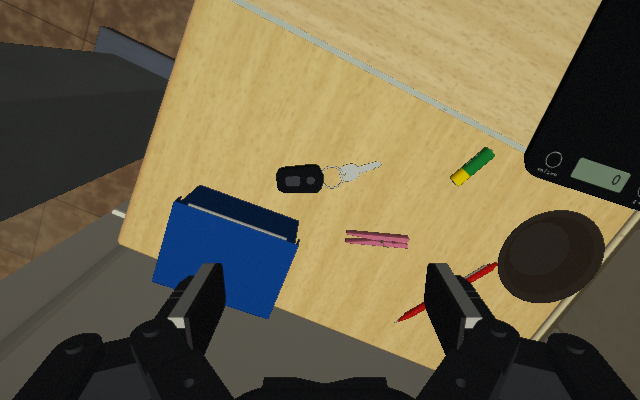

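```bash
python3 - <<'E'
import cv2
a=cv2.imread("pics/top0.png"); 
cv2.imwrite("pics/top0z.png",cv2.resize(a[145:245,200:460],None,fx=3,fy=3,interpolation=cv2.INTER_CUBIC))
a=cv2.imread("pics/side0.png"); 
cv2.imwrite("pics/side0z.png",cv2.resize(a[140:335,250:410],None,fx=3,fy=3,interpolation=cv2.INTER_CUBIC))
E
```

```text
(no output)
```

View pics/top0z.png

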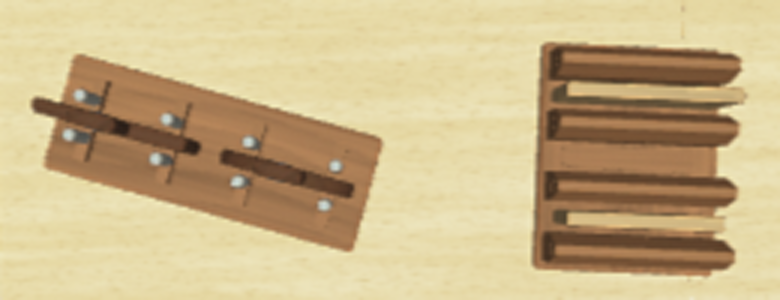

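View pics/side0z.png

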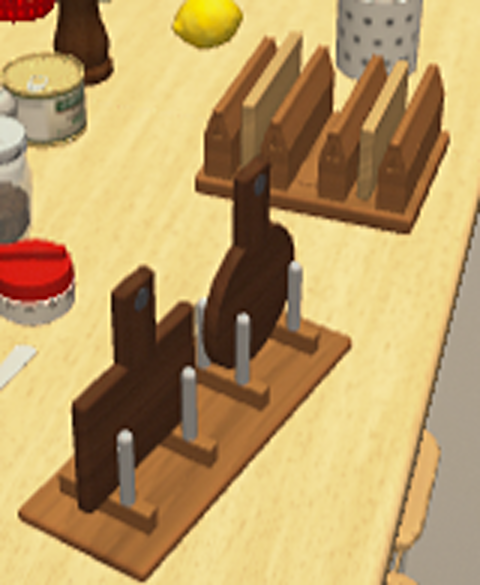

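```bash
cat >h.py <<'E'
from station import sensors,cams,arm
import cv2,numpy as np
def ray(m,p):
    R,t,K=map(np.array,(m["R"],m["t"],m["K"]))
    return -R.T@t, R.T@np.linalg.solve(K,[p[0],p[1],1.])
def onz(m,p,z):
    c,d=ray(m,p); return c+d*(z-c[2])/d[2]
def proj(m,X):
    x=np.array(m["K"])@(np.array(m["R"])@X+np.array(m["t"])); return x[:2]/x[2]
E
python3 - <<'E'
from h import *
T=cams.camera_model("top");S=cams.camera_model("side")
tz=lambda u,v:(200+(u+.5)/3-.5,145+(v+.5)/3-.5)
sz=lambda u,v:(250+(u+.5)/3-.5,140+(v+.5)/3-.5)
p=lambda n,x:print(n,np.round(x,3))
p("cam",onz(T,tz(0,0),0)); 
for q in [(541,42),(535,267),(710,275)]: p("rackbase",onz(T,tz(*q),.018))
for q in [(555,118),(738,128),(552,182),(738,194),(558,58),(740,68),(550,242),(733,255)]: p("fin",onz(T,tz(*q),.084))
for q in [(75,53),(382,137),(352,252),(44,167)]: p("stand",onz(T,tz(*q),.015))
p("bladeR",onz(T,tz(200,148),.118)); p("bladeL",onz(T,tz(32,104),.118));
p("pegs",[onz(T,tz(*q),.085)[:2] for q in [(80,95),(68,135),(174,118),(161,159),(249,142),(238,182),(335,166),(324,205)]])
for q in [(133,278)]: p("handletop",onz(S,sz(*q),.173))
for q in [(77,402),(193,305)]: p("bladecornerS",onz(S,sz(*q),.118))
p("hole",onz(S,sz(142,298),.161))
E
```

```text
cam [0.639 0.22  0.   ]
rackbase [ 0.593 -0.235  0.018]
rackbase [ 0.406 -0.227  0.018]
rackbase [ 0.397 -0.372  0.018]
fin [ 0.526 -0.234  0.084]
fin [ 0.516 -0.377  0.084]
fin [ 0.476 -0.231  0.084]
fin [ 0.464 -0.375  0.084]
fin [ 0.573 -0.238  0.084]
fin [ 0.562 -0.379  0.084]
fin [ 0.43  -0.228  0.084]
fin [ 0.417 -0.37   0.084]
stand [0.591 0.154 0.015]
stand [ 0.516 -0.101  0.015]
stand [ 0.421 -0.075  0.015]
stand [0.496 0.181 0.015]
bladeR [0.506 0.037 0.118]
bladeL [0.541 0.161 0.118]
pegs [[ 0.55   0.133]
 [ 0.519  0.143]
 [ 0.531  0.061]
 [ 0.499  0.072]
 [ 0.511  0.003]
 [ 0.481  0.012]
 [ 0.492 -0.063]
 [ 0.462 -0.054]]
handletop [0.526 0.108 0.173]
bladecornerS [0.543 0.163 0.118]
bladecornerS [0.505 0.056 0.118]
hole [0.52  0.11  0.161]
```

```bash
cat >>h.py <<'E'
def rotdown(yaw): # tool y axis at yaw(deg)
    a=np.radians(yaw); y=np.array([np.cos(a),np.sin(a),0]); z=np.array([0,0,-1.]); return np.c_[np.cross(y,z),y,z]
def rel(p,yaw,flip=False):
    from scipy.spatial.transform import Rotation as Ro
    s=sensors.observe(); R=np.array(s["eef_rot"]); d=R.T@(np.array(p)-s["position"])
    w=Ro.from_matrix(R.T@rotdown(yaw)).as_rotvec(degrees=True)
    print("t",s["t"],"shift",np.round(d,4).tolist(),"turn",np.round(w,2).tolist(),"q",np.round(s["joint_positions"],2).tolist(),"w",round(float(s["width"]),4),"F",np.round(s["wrist_force"],1).tolist())
E
python3 - <<'E'
from h import *
s=sensors.observe();R=np.array(s["eef_rot"])
W=cams.camera_model("wrist");c=-np.array(W["R"]).T@W["t"]
print("cam in tool",R.T@(c-s["position"]), "fwd", R.T@np.array(W["R"])[2])
o=R.T@(c-s["position"]);f=R.T@np.array(W["R"])[2]
for tgt,yaw,h in [((.4955,-.304,.05),-3.5,.36),((.524,.103,.10),-16.4,.40)]:
    Q=rotdown(yaw); z=h; cc=Q@o+[0,0,z]; d=Q@f; 
    P=np.array(tgt)-(cc+d*(tgt[2]-cc[2])/d[2]); P[2]=z; print(P); rel(P,yaw)
E
```

```text
cam in tool [ 0.08249268 -0.00087072 -0.06948538] fwd [-3.22854704e-01  3.71286895e-04  9.46448468e-01]
[ 0.49908723 -0.2571734   0.36      ]
t 0.15 shift [0.3381, -0.1514, -0.0565] turn [-0.07, -0.05, -60.79] q [-1.24, 0.36, 1.51, 0.0, 1.27, -0.12] w 0.0851 F [-0.1, -0.1, 0.5]
[0.53699137 0.14457036 0.4       ]
t 0.15 shift [0.5465, -0.497, -0.0959] turn [-0.07, -0.05, -47.89] q [-1.24, 0.36, 1.51, 0.0, 1.27, -0.12] w 0.0851 F [-0.1, -0.1, 0.5]
```

```bash
python3 -m jog '[[0.085,[0.04,-0.02,-0.03],[0,0,-7]],[0.085,[0.08,-0.035,-0.05],[0,0,-14]],[0.085,[0.12,-0.053,-0.056],[0,0,-21]],[0.085,[0.16,-0.07,-0.056],[0,0,-28]],[0.085,[0.2,-0.09,-0.056],[0,0,-36]],[0.085,[0.24,-0.107,-0.056],[0,0,-43]],[0.085,[0.28,-0.125,-0.056],[0,0,-50]],[0.085,[0.32,-0.143,-0.056],[0,0,-57]],[0.085,[0.338,-0.151,-0.056],[0,0,-61]],[0.085,[0.338,-0.151,-0.056],[0,0,-61]],[0.085,[0.338,-0.151,-0.056],[0,0,-61]],[0.085,[0.338,-0.151,-0.056],[0,0,-61]]]'
python3 - <<'E'
from h import *
import pickle
W=cams.camera_model("wrist");im=cams.grab_frame("wrist");cv2.imwrite("pics/w1.png",im[:,:,::-1]);pickle.dump(W,open("w1.pkl","wb"))
rel((.537,.145,.40),-16.4)
E
```

```text
t: 1.35
position: [0.4986, -0.2583, 0.3593]
eef_rot: [[0.059, 0.998, -0.001], [0.998, -0.059, 0.001], [0.001, -0.001, -1.0]]
wrist_force: [0.1, -0.4, -0.2]
width: 0.0848
t 1.4 shift [0.4051, 0.0144, -0.0402] turn [-0.07, -0.06, 12.99] q [-0.6, 0.26, 1.52, 0.0, 1.37, -0.54] w 0.0852 F [-1.3, 0.0, 0.3]
```

View pics/w1.png

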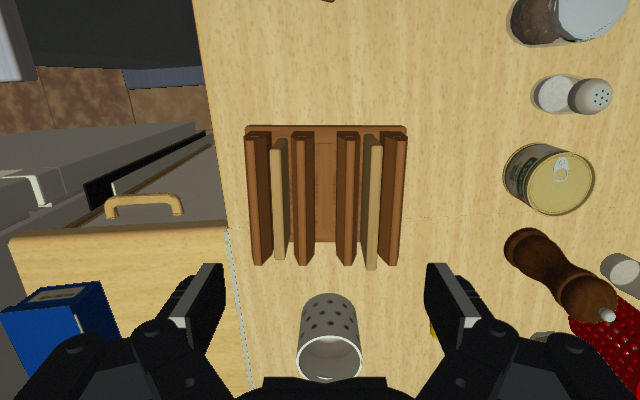

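```bash
python3 - <<'E'
import cv2
a=cv2.imread("pics/w1.png"); 
cv2.imwrite("pics/w1z.png",cv2.resize(a[115:280,230:420],None,fx=3.5,fy=3.5,interpolation=cv2.INTER_CUBIC))
E
```

```text
(no output)
```

View pics/w1z.png

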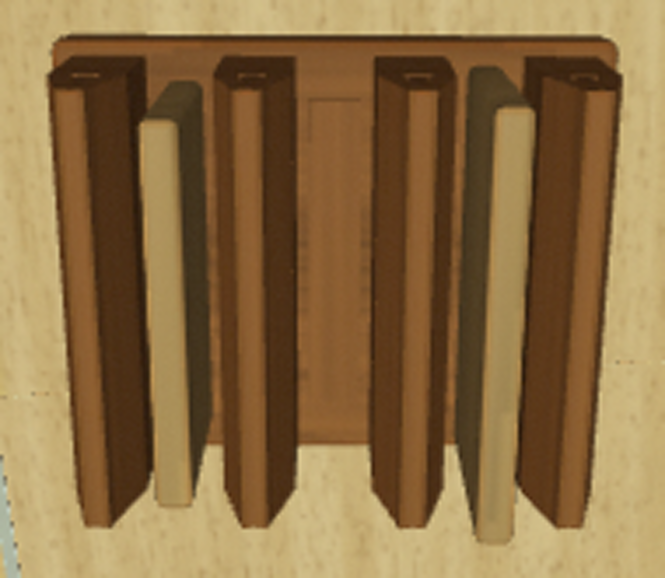

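```bash
python3 - <<'E'
from h import *
import pickle
W=pickle.load(open("w1.pkl","rb"))
z=lambda u,v:(230+(u+.5)/3.5-.5,115+(v+.5)/3.5-.5)
pts=[]
for q in [(72,88),(100,527),(248,88),(256,527),(423,88),(416,527),(601,88),(572,527)]:
    P=onz(W,z(*q),.084);pts.append(P);print(np.round(P,4))
P=np.array(pts); print("mid all",P.mean(0),"mid2",P[2:6].mean(0))
d=P[0::2]-P[1::2]; print(d, np.degrees(np.arctan2(-d[:,0],d[:,1])), np.linalg.norm(d,axis=1))
e=P[6:].mean(0)-P[:2].mean(0); print(e,np.degrees(np.arctan2(e[1],e[0])))
for q in [(55,40),(617,40),(215,440),(455,440)]: print("base",onz(W,z(*q),.018))
E
```

```text
[ 0.4256 -0.2307  0.084 ]
[ 0.4168 -0.3704  0.084 ]
[ 0.475  -0.2336  0.084 ]
[ 0.4663 -0.3732  0.084 ]
[ 0.5241 -0.2364  0.084 ]
[ 0.517  -0.3761  0.084 ]
[ 0.574  -0.2393  0.084 ]
[ 0.5665 -0.3789  0.084 ]
mid all [ 0.49566276 -0.30480975  0.084     ] mid2 [ 0.49561312 -0.30480686  0.084     ]
[[ 8.74756449e-03  1.39649843e-01  0.00000000e+00]
 [ 8.67634145e-03  1.39596262e-01 -5.55111512e-17]
 [ 7.05682542e-03  1.39631005e-01  0.00000000e+00]
 [ 7.54773448e-03  1.39544933e-01  0.00000000e+00]] [-3.58428296 -3.5565358  -2.89321557 -3.09600886] [0.13992355 0.13986563 0.13980921 0.13974891]
[ 0.14906932 -0.00855426  0.        ] -3.28428483066082
base [ 0.40712234 -0.22517642  0.018     ]
base [ 0.59270598 -0.23595531  0.018     ]
base [ 0.44702775 -0.37393962  0.018     ]
base [ 0.53542024 -0.37898315  0.018     ]
```

```bash
python3 -m jog '[[0.085,[0.04,0.002,-0.02],[0,0,1]],[0.085,[0.08,0.003,-0.04],[0,0,3]],[0.085,[0.125,0.005,-0.04],[0,0,5]],[0.085,[0.17,0.006,-0.04],[0,0,6]],[0.085,[0.215,0.008,-0.04],[0,0,8]],[0.085,[0.26,0.01,-0.04],[0,0,9]],[0.085,[0.305,0.011,-0.04],[0,0,10]],[0.085,[0.35,0.013,-0.04],[0,0,12]],[0.085,[0.39,0.014,-0.04],[0,0,13]],[0.085,[0.405,0.014,-0.04],[0,0,13]],[0.085,[0.405,0.014,-0.04],[0,0,13]],[0.085,[0.405,0.014,-0.04],[0,0,13]],[0.085,[0.405,0.014,-0.04],[0,0,13]]]'
python3 - <<'E'
from h import *
import pickle
W=cams.camera_model("wrist");im=cams.grab_frame("wrist");cv2.imwrite("pics/w2.png",im[:,:,::-1]);pickle.dump(W,open("w2.pkl","wb"))
rel((.524,.103,.2),-16.4)
E
```

```text
t: 2.7
position: [0.5366, 0.1432, 0.3998]
eef_rot: [[0.284, 0.959, -0.001], [0.959, -0.284, 0.0], [0.0, -0.001, -1.0]]
wrist_force: [-0.5, -0.4, -0.5]
width: 0.0849
t 2.75 shift [-0.0423, -0.0005, 0.1999] turn [-0.07, -0.02, -0.13] q [0.14, 0.22, 1.47, 0.0, 1.45, 0.42] w 0.0851 F [0.2, 0.2, -0.2]
```

View pics/w2.png

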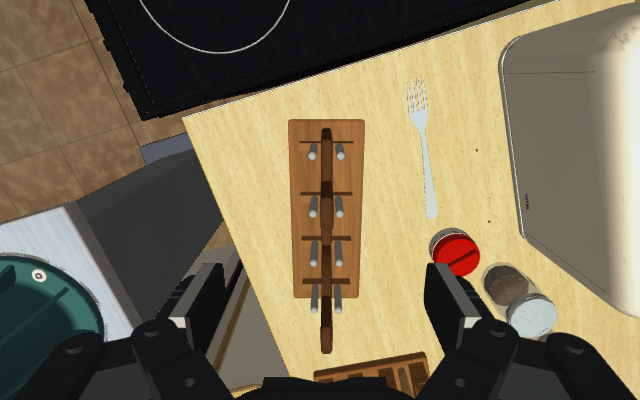

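```bash
python3 - <<'E'
import cv2,numpy as np
a=cv2.imread("pics/w2.png"); 
c=cv2.resize(a[115:265,275:380],None,fx=4,fy=4,interpolation=cv2.INTER_CUBIC)
c=np.clip(c.astype(float)*1.6,0,255).astype('uint8')
cv2.imwrite("pics/w2z.png",c)
E
```

```text
(no output)
```

View pics/w2z.png

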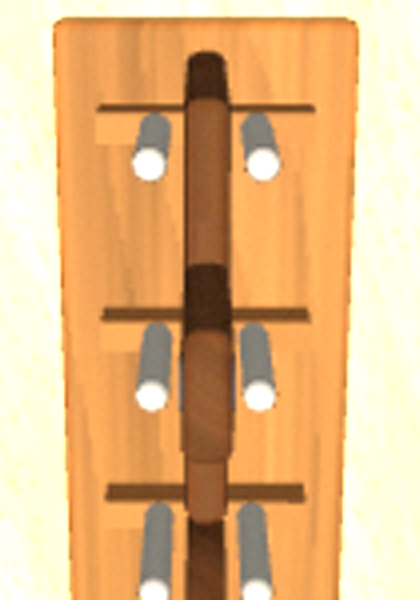

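```bash
python3 - <<'E'
from h import *
import pickle
W=pickle.load(open("w2.pkl","rb"))
z=lambda u,v:(275+(u+.5)/4-.5,115+(v+.5)/4-.5)
A=onz(W,z(208,98),.118);B=onz(W,z(207,522),.118);C=onz(W,z(208,332),.173);D=onz(W,z(208,462),.173)
print(A,B,(A+B)/2,np.linalg.norm(A-B));print(C,D,(C+D)/2,np.linalg.norm(C-D))
for d in(A-B,C-D):print(np.degrees(np.arctan2(-d[0],d[1])))
P=[onz(W,z(*q),.085)for q in[(149,164),(262,164),(152,396),(259,396)]];print(np.round(P,4),np.mean(P,0))
g=(C+D)/2
rel((g[0],g[1],.2),-16.4)
E
```

```text
[0.54363017 0.16438641 0.118     ] [0.51014627 0.05128569 0.118     ] [0.52688822 0.10783605 0.118     ] 0.11795314546059796
[0.53139222 0.12333555 0.173     ] [0.52245064 0.09286986 0.173     ] [0.52692143 0.1081027  0.173     ] 0.031750748950552674
-16.491588213146535
-16.356799729357462
[[0.5212 0.1458 0.085 ]
 [0.5513 0.137  0.085 ]
 [0.5016 0.0792 0.085 ]
 [0.5318 0.0703 0.085 ]] [0.52647076 0.10807966 0.085     ]
t 2.75 shift [-0.0366, 0.0009, 0.1999] turn [-0.07, -0.02, -0.13] q [0.14, 0.22, 1.47, 0.0, 1.45, 0.42] w 0.0851 F [0.2, 0.2, -0.2]
```

```bash
python3 -m jog '[[0.085,[-0.018,0.001,0.02],[0,0,0]],[0.085,[-0.036,0.001,0.05],[0,0,0]],[0.085,[-0.037,0.001,0.09],[0,0,0]],[0.085,[-0.037,0.001,0.13],[0,0,0]],[0.085,[-0.037,0.001,0.16],[0,0,0]],[0.085,[-0.037,0.001,0.185],[0,0,0]],[0.085,[-0.037,0.001,0.199],[0,0,0]],[0.085,[-0.037,0.001,0.199],[0,0,0]],[0.085,[-0.037,0.001,0.199],[0,0,0]]]' 50
python3 - <<'E'
from h import *
W=cams.camera_model("wrist");im=cams.grab_frame("wrist");cv2.imwrite("pics/w3.png",im[:,:,::-1])
rel((.5269,.1081,.2),-16.4)
E
```

```text
t: 3.65
position: [0.5271, 0.1068, 0.2012]
eef_rot: [[0.286, 0.958, -0.001], [0.958, -0.286, 0.001], [0.0, -0.001, -1.0]]
wrist_force: [0.7, 0.2, 0.5]
width: 0.0848
t 3.7 shift [0.0008, -0.001, 0.0017] turn [0.01, -0.04, -0.18] q [0.07, 0.39, 1.76, 0.0, 0.99, 0.36] w 0.0851 F [-1.4, -0.2, 0.3]
```

View pics/w3.png

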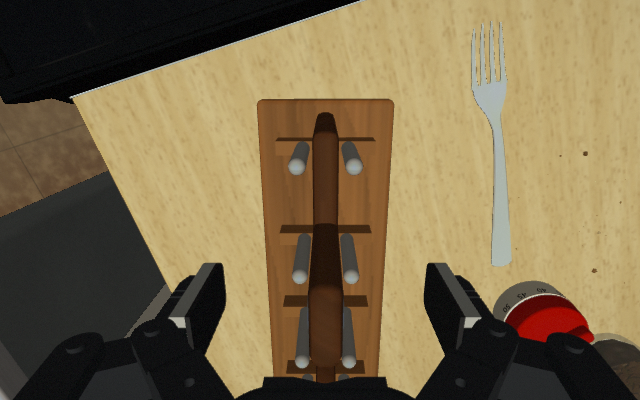

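Handle (about column 325) is centred between the fingers (225 and 427). I close the gripper now.

```bash
python3 -m jog '[[0.0,[0.0,0,0.001],[0,0,0]],[0.0,[0.0,0,0.001],[0,0,0]],[0.0,[0.0,0,0.001],[0,0,0]],[0.0,[0.0,0,0.001],[0,0,0]],[0.0,[0.0,0,0.001],[0,0,0]],[0.0,[0.0,0,0.001],[0,0,0]],[0.0,[0.0,0,0.001],[0,0,0]],[0.0,[0.0,0,0.001],[0,0,0]]]' 50
python3 - <<'E'
from h import *
rel((.5269,.1081,.38),-16.4)
E
```

```text
t: 4.5
position: [0.5277, 0.1071, 0.201]
eef_rot: [[0.285, 0.958, 0.001], [0.958, -0.285, 0.001], [0.001, 0.0, -1.0]]
wrist_force: [-0.3, -0.2, 4.6]
width: 0.0117
t 4.5 shift [0.0009, -0.001, -0.179] turn [0.03, -0.05, -0.18] q [0.07, 0.39, 1.76, 0.0, 0.99, 0.36] w 0.0117 F [-0.3, -0.2, 4.6]
```

Width 11.7 mm, so the handle is held. I lift straight up.

```bash
python3 -m jog '[[0.0,[0,0,-0.01],[0,0,0]],[0.0,[0,0,-0.025],[0,0,0]],[0.0,[0,0,-0.045],[0,0,0]],[0.0,[0,0,-0.07],[0,0,0]],[0.0,[0,0,-0.095],[0,0,0]],[0.0,[0,0,-0.125],[0,0,0]],[0.0,[0,0,-0.155],[0,0,0]],[0.0,[0,0,-0.18],[0,0,0]],[0.0,[0,0,-0.185],[0,0,0]],[0.0,[0,0,-0.185],[0,0,0]],[0.0,[0,0,-0.185],[0,0,0]]]'
python3 - <<'E'
from h import *
im=cams.grab_frame("side");cv2.imwrite("pics/s4.png",im[:,:,::-1])
im=cams.grab_frame("wrist");cv2.imwrite("pics/w4.png",im[:,:,::-1])
rel((.4956,-.3048,.39),-3.3)
E
```

```text
t: 5.6
position: [0.5268, 0.1069, 0.3845]
eef_rot: [[0.285, 0.958, -0.002], [0.958, -0.285, 0.001], [0.0, -0.002, -1.0]]
wrist_force: [-0.9, 0.5, -1.4]
width: 0.0114
t 5.7 shift [-0.4034, 0.0876, -0.0059] turn [-0.16, -0.0, -13.28] q [0.07, 0.2, 1.53, 0.0, 1.41, 0.36] w 0.0113 F [0.3, -0.8, -0.2]
```

View pics/s4.png

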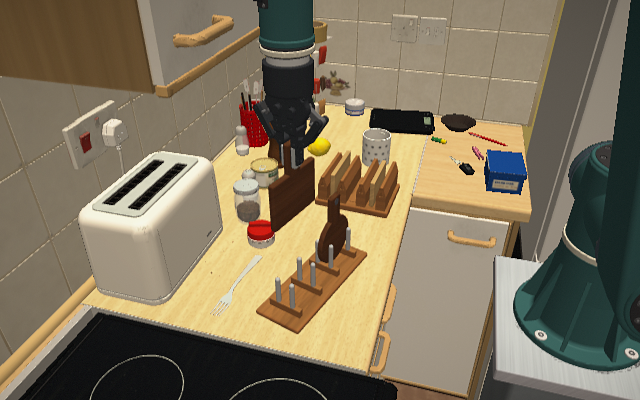

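View pics/w4.png

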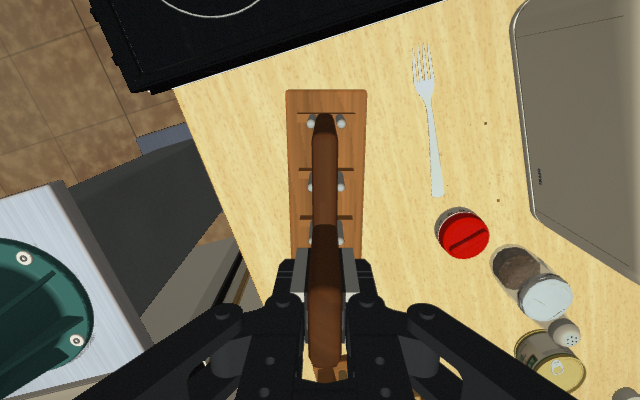

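```bash
python3 -m jog '[[0.0,[-0.02,0.004,-0.003],[0,0,0]],[0.0,[-0.05,0.011,-0.006],[0,0,-1]],[0.0,[-0.085,0.018,-0.006],[0,0,-3]],[0.0,[-0.12,0.026,-0.006],[0,0,-4]],[0.0,[-0.155,0.034,-0.006],[0,0,-5]],[0.0,[-0.19,0.041,-0.006],[0,0,-6]],[0.0,[-0.225,0.049,-0.006],[0,0,-7]],[0.0,[-0.26,0.056,-0.006],[0,0,-9]],[0.0,[-0.295,0.064,-0.006],[0,0,-10]],[0.0,[-0.33,0.072,-0.006],[0,0,-11]],[0.0,[-0.36,0.078,-0.006],[0,0,-12]],[0.0,[-0.385,0.084,-0.006],[0,0,-13]],[0.0,[-0.403,0.088,-0.006],[0,0,-13.3]],[0.0,[-0.403,0.088,-0.006],[0,0,-13.3]],[0.0,[-0.403,0.088,-0.006],[0,0,-13.3]],[0.0,[-0.403,0.088,-0.006],[0,0,-13.3]]]'
python3 - <<'E'
from h import *
rel((.4956,-.3048,.25),-3.3)
E
```

```text
t: 7.3
position: [0.4959, -0.3035, 0.3893]
eef_rot: [[0.057, 0.998, -0.004], [0.998, -0.057, 0.002], [0.002, -0.004, -1.0]]
wrist_force: [-0.2, -0.3, -0.9]
width: 0.0116
t 7.3 shift [-0.0016, 0.0003, 0.1393] turn [-0.22, -0.1, 0.04] q [-0.67, 0.27, 1.43, -0.0, 1.45, -0.61] w 0.0116 F [-0.2, -0.3, -0.9]
```

```bash
python3 -m jog '[[0.0,[0,0,0.02],[0,0,0]],[0.0,[-0.001,0,0.05],[0,0,0]],[0.0,[-0.001,0,0.08],[0,0,0]],[0.0,[-0.001,0,0.1],[0,0,0]],[0.0,[-0.001,0,0.105],[-0.2,0,0]],[0.0,[-0.001,0,0.105],[-0.2,0,0]],[0.0,[-0.001,0,0.105],[-0.2,0,0]]]'
python3 - <<'E'
from h import *
import pickle
im=cams.grab_frame("side");cv2.imwrite("pics/s5.png",cv2.resize(im[60:240,260:460,::-1],None,fx=3.3,fy=3.3,interpolation=cv2.INTER_CUBIC))
W=cams.camera_model("wrist");im=cams.grab_frame("wrist");cv2.imwrite("pics/w5.png",im[:,:,::-1]);pickle.dump(W,open("w5.pkl","wb"))
rel((.4956,-.3048,.191),-3.3)
E
```

```text
t: 8.0
position: [0.4962, -0.3043, 0.2856]
eef_rot: [[0.056, 0.998, 0.001], [0.998, -0.056, 0.001], [0.001, 0.001, -1.0]]
wrist_force: [1.8, 0.1, -1.3]
width: 0.0114
t 8.1 shift [-0.0003, -0.0008, 0.0949] turn [0.11, -0.01, 0.06] q [-0.67, 0.35, 1.57, 0.0, 1.22, -0.61] w 0.0112 F [-0.2, 0.8, -0.9]
```

View pics/s5.png

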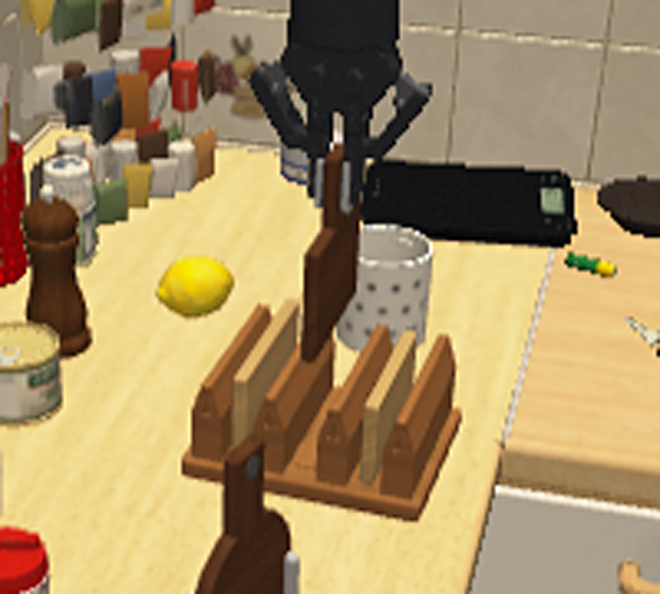

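View pics/w5.png

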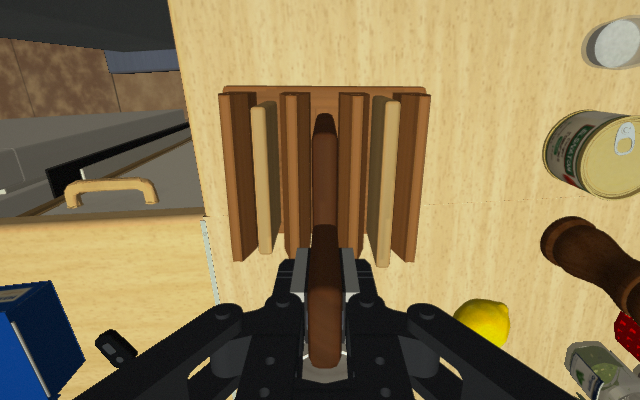

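```bash
python3 - <<'E'
from h import *
import pickle
W=pickle.load(open("w5.pkl","rb"))
im=cv2.imread("pics/w5.png"); print(im[105:150:2,325].sum(1))
for v in(133,136,139):print(onz(W,(325,v),.2025))
for v in(113,):print("bottom",onz(W,(324,v),.1125))
E
```

```text
[313 297 319 319 102  80  72  79  90  84  73  74  79  64 119 160 164 163
 172 179 170 173 172]
[ 0.49920979 -0.24500398  0.2025    ]
[ 0.49913813 -0.24630187  0.2025    ]
[ 0.49906608 -0.24760691  0.2025    ]
bottom [ 0.49866434 -0.24548172  0.1125    ]
```

```bash
python3 -m jog '[[0.0,[0,-0.001,0.01],[0,0,0]],[0.0,[0,-0.001,0.02],[0,0,0]],[0.0,[0,-0.001,0.03],[0,0,0]],[0.0,[0,-0.001,0.04],[0,0,0]],[0.0,[0,-0.001,0.05],[0,0,0]],[0.0,[0,-0.001,0.06],[0,0,0]],[0.0,[0,-0.001,0.07],[0,0,0]],[0.0,[0,-0.001,0.078],[0,0,0]],[0.0,[0,-0.001,0.085],[0,0,0]],[0.0,[0,-0.001,0.089],[0,0,0]],[0.0,[0,-0.001,0.091],[0,0,0]],[0.0,[0,-0.001,0.092],[0,0,0]],[0.0,[0,-0.001,0.092],[0,0,0]]]'
python3 - <<'E'
from h import *
im=cams.grab_frame("side");cv2.imwrite("pics/s6.png",cv2.resize(im[60:240,260:460,::-1],None,fx=3.3,fy=3.3,interpolation=cv2.INTER_CUBIC))
rel((.4956,-.3048,.191),-3.3)
E
```

```text
t: 9.4
position: [0.4955, -0.3047, 0.1941]
eef_rot: [[0.057, 0.998, 0.002], [0.998, -0.057, -0.0], [-0.0, 0.002, -1.0]]
wrist_force: [-1.3, -0.4, -1.8]
width: 0.0113
t 9.45 shift [-0.0001, 0.0, 0.0032] turn [0.14, 0.01, 0.06] q [-0.67, 0.45, 1.67, 0.0, 1.02, -0.61] w 0.0115 F [0.1, -0.4, 0.0]
```

View pics/s6.png

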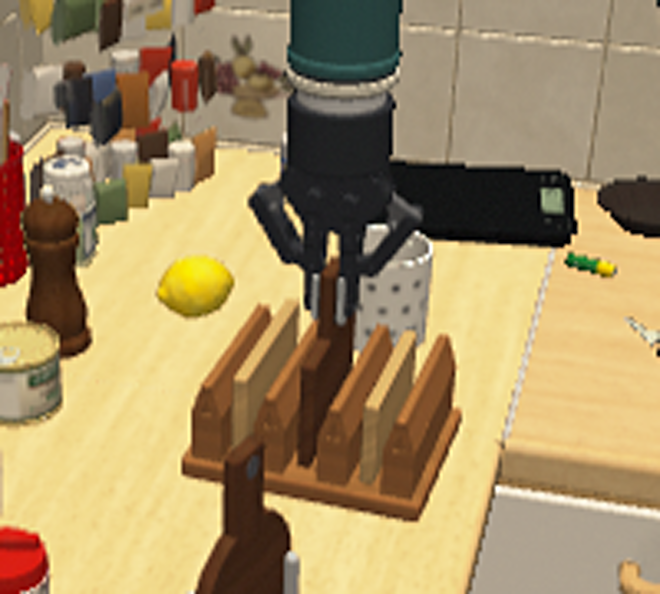

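The board is in the middle slot with no side force. It has about 3 mm to go, so I lower it gently to contact.

```bash
python3 -m jog '[[0.0,[0,0,0.001],[0,0,0]],[0.0,[0,0,0.002],[0,0,0]],[0.0,[0,0,0.003],[0,0,0]],[0.0,[0,0,0.004],[0,0,0]],[0.0,[0,0,0.004],[0,0,0]]]'
```

```text
t: 9.95
position: [0.4958, -0.3048, 0.191]
eef_rot: [[0.057, 0.998, 0.003], [0.998, -0.057, -0.001], [-0.001, 0.003, -1.0]]
wrist_force: [-1.3, 1.0, 5.8]
width: 0.0115
```

Contact (about 6 N up). I open the fingers and check that the board stays.

```bash
python3 -m jog '[[0.03,[0,0,0],[0,0,0]],[0.03,[0,0,0],[0,0,0]],[0.05,[0,0,0],[0,0,0]],[0.06,[0,0,0],[0,0,0]],[0.06,[0,0,0],[0,0,0]],[0.06,[0,0,0],[0,0,0]]]'
python3 - <<'E'
from h import *
im=cams.grab_frame("wrist");cv2.imwrite("pics/w7.png",im[:,:,::-1])
E
```

```text
t: 10.55
position: [0.4958, -0.3048, 0.1909]
eef_rot: [[0.057, 0.998, 0.003], [0.998, -0.057, -0.001], [-0.001, 0.003, -1.0]]
wrist_force: [-0.4, 0.2, -0.4]
width: 0.0599
```

View pics/w7.png

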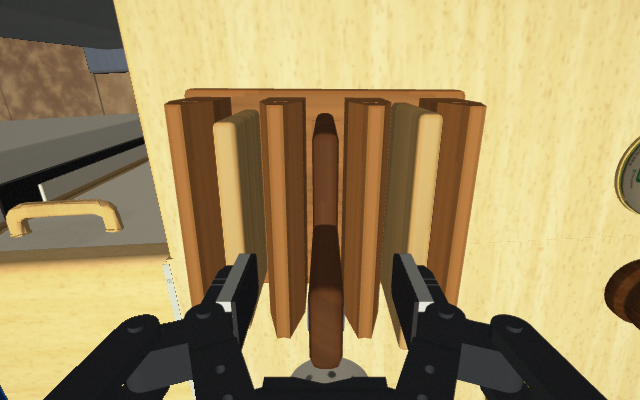

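The board stands free (column about 325) midway between the fins, upright, with the fingers clear on both sides. I retreat upward and make the last checks.

```bash
python3 -m jog '[[0.06,[0,0,-0.02],[0,0,0]],[0.06,[0,0,-0.05],[0,0,0]],[0.06,[0,0,-0.09],[0,0,0]],[0.06,[0,0,-0.13],[0,0,0]],[0.06,[0,0,-0.16],[0,0,0]],[0.06,[0.02,0,-0.17],[0,0,0]],[0.06,[0.047,0,-0.17],[0,0,0]],[0.06,[0.047,0,-0.17],[0,0,0]],[0.06,[0.047,0,-0.17],[0,0,0]],[0.06,[0.047,0,-0.17],[0,0,0]]]'
python3 - <<'E'
from h import *
import pickle
W=cams.camera_model("wrist");im=cams.grab_frame("wrist");cv2.imwrite("pics/w8.png",cv2.resize(im[90:300,200:440,::-1],None,fx=2.8,fy=2.8,interpolation=cv2.INTER_CUBIC));pickle.dump(W,open("w8.pkl","wb"))
im=cams.grab_frame("side");cv2.imwrite("pics/s8.png",cv2.resize(im[130:335,240:420,::-1],None,fx=2.9,fy=2.9,interpolation=cv2.INTER_CUBIC))
E
```

```text
t: 11.6
position: [0.4977, -0.2576, 0.3601]
eef_rot: [[0.056, 0.998, 0.002], [0.998, -0.056, -0.0], [-0.0, 0.002, -1.0]]
wrist_force: [0.9, 0.3, 0.2]
width: 0.0599
```

View pics/w8.png

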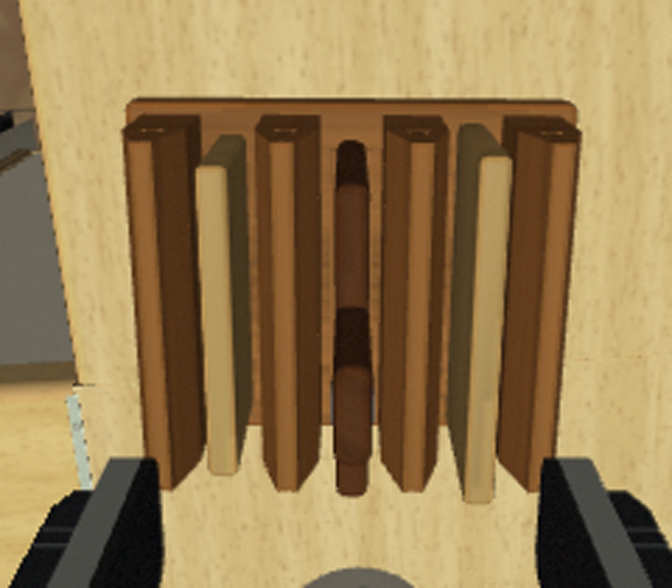

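View pics/s8.png

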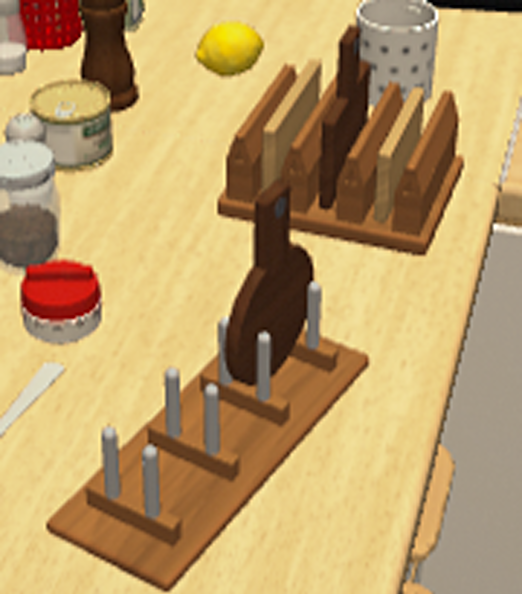

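```bash
python3 - <<'E'
from h import *
import pickle
W=pickle.load(open("w8.pkl","rb"))
z=lambda u,v:(200+(u+.5)/2.8-.5,90+(v+.5)/2.8-.5)
a=np.radians(-3.3);x=np.array([np.cos(a),np.sin(a)]);y=np.array([-x[1],x[0]])
for n,p,q,h in[("blade",(352,184),(351,494),.108),("handle",(352,367),(352,464),.163)]:
    A=onz(W,z(*p),h);B=onz(W,z(*q),h);d=(A+B)[:2]/2-[.4956,-.3048]
    print(n,"len",np.linalg.norm(A-B),"across",d@x,"along",d@y,"yaw",np.degrees(np.arctan2(-(A-B)[0],(A-B)[1])))
arm.close_job()
E
```

```text
blade len 0.1169819244192403 across -0.0003587529313163586 along 0.001191877213771634 yaw -3.3104428839285585
handle len 0.031957045366150884 across -0.00032192418478111187 along 0.001167266691827588 yaw -3.1288384272469982
the job is handed in; nothing more can be done
```

I lifted the rectangular board out of the drying stand by its handle and carried it over the round board. I lowered it slowly into the empty middle slot until it touched the floor at about 6 N, then let go, backed off upward and handed the job in at about 12 s.

Last checks, from the wrist camera just before hand-in:
- **Position:** the board sat about 0.4 mm across and 1.2 mm along from the slot's middle.
- **Angle:** its yaw was about -3.2°, against about -3.3° measured for the slot. The handle was up and the board upright.
- **Sizes:** the blade and handle measured 117 mm and 32 mm at the assumed heights, against true sizes of 120 mm and 34 mm. They read 2–3 mm short in the stand as well. The depth itself was confirmed only by the contact force and the tool height.
- **Other boards:** the round board and the two rack boards looked unmoved in the side and wrist pictures, which I judged by eye. The gripper was clear of everything.

No check failed.

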